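Stack the drained sauce pots and ramekins for the night

ROBOT

A 6-joint arm with a two-finger parallel gripper is mounted at the origin on the work surface. World frame = base frame: x ahead of the robot, y to its left, z up, the work surface at z = 0. Lengths are in mm, angles in rad, forces in N, time in s.
With the tool pointing down it reaches from about 250 to 725 mm from the base axis. Payload 4 kg.
Tool frame: the origin (TCP) lies midway between the tips of the shut fingers; the grasp point (between the pads) lies 19 mm behind it; z points along the fingers, y is the direction in which the jaws open and shut (so a half turn about z gives the same grasp; the last joint's range is limited). The gripper opens to 85 mm and grips with 20 to 120 N. Pads are 22 mm wide; open, the fingers measure 114 mm over their backs; the gripper's body (76 mm by 85 mm) begins 54 mm behind the grasp point. The pads swing forward as they close: fully open they stand 13 mm farther back than shut.
Start: joints at [1.286, 0.241, 0.005, 1.335, 0, 1.571], TCP at [140.481, 479.859, 231.306] pointing down, gripper open.
Joint ranges: [-2.72, 2.72], [-1.05, 1.87], [-1.09, 1.28], [-1.99, 2.15], [-1.42, 1.44], [-3.14, 3.14]. Speed limits (rad/s): [2.79, 2.79, 3.14, 3.14, 3.14, 3.14].

INTERFACE

Orientations are given as a rotation vector (axis times angle).
In Python, from station import arm, grip, kinematics, eyes, ticket gives the robot as it stands. Calls block until the motion is done:
- arm.move_to(position, orientation): joint-space move of the TCP to a pose.
- arm.line_to(position, speed=150, rotation=None, contact_N=None): straight line of the TCP; rotation=None keeps the orientation; speed is the mean speed in mm/s. With contact_N (N) it stops when the force on the tool has changed by that much, and returns True; else False.
- arm.move_j(angles): joint-space move.
- grip(opening, force=None): finger opening in mm; force is the grip in N (None keeps the last); returns when the fingers have stopped.
- arm.hold(seconds).
- kinematics.solve_ik(position, orientation): joint angles nearest the present ones, or None.
- eyes.snapshot(name): name is "scene" or "side" or "wrist"; returns the picture (400x640x3 uint8, blue, green, red); there is no depth.
- eyes.camera_params(name): a dict with "fx", "fy", "cx", "cy" (pixels), "eye" and "attitude" of the camera in the world; the wrist camera has in their place "mount" (4x4, takes a point from camera to tool coordinates, whose origin is the TCP and whose axes are the flange's). Camera axes: x right, y down, z forward; pixel columns grow to the right and rows downward; lengths in mm; the calibration is good to about 2 mm. A picture is of the moment at which its call begins: read the wrist's pose just before it. camera_params takes no time and is no camera call.
A pose or a line that the arm cannot do raises arm.IKError and nothing moves.
- ticket.close_job(): hands the job in, once; it reports no verdict.
Readings, each from a call of its own:
- arm.get_t(): time.
- arm.get_q(): joint angles.
- arm.get_qvel(): joint speeds.
- arm.get_tau(): joint torques, N m.
- arm.get_tool_pos(): TCP position.
- arm.get_eef_rot(): TCP orientation.
- arm.get_contact_force(): force on the tool from outside, world axes, zero at the start.
- arm.get_torque(): the same for the moment, N m.
- arm.get_grip_width(): finger opening in mm.
Only numpy, scipy, OpenCV 4.12 (cv2) and the standard library are available. Lean on these libraries where they do the work, as an engineer would, in place of code of your own. Each camera call takes 0.05 s, during which the arm holds its last target. There are 200 camera calls.

TASK

Closing up the stand: stack the drained sauce pots and ramekins on the sheet pan, steel on steel and porcelain on porcelain, all kept mouth-down so that no dust gets in. On each large one, which stays where it stands, set the middle size and then the smallest on top, every rim resting squarely centred on the base below. Leave the squeeze bottle and the salt shaker alone.

Things in the scene. Friction and masses are not known exactly. Their poses are not given: they have to be found in the camera images.
- pot_large: Largest of the three smooth stainless steel sauce pots (plain wall with a slight taper, thin rolled rim, pressed ring on the flat base). Stands mouth-down on the sheet pan, and stays there; its stack is built on its base. 62 mm tall, mouth 94 mm across, flat base (on top) 84 mm across. 190 g. Origin: centre of its mouth, which is its underside as it stands; z up through the closed base.
- pot_middle: Middle steel sauce pot, same make. Stands mouth-down on the draining mat. 46 mm tall, rim 62 mm across, tapering to 56 mm at the flat base on top (about 59 mm at half height, where it is gripped). About 75 g. Origin: centre of its mouth, which is its underside as it stands; z up through the closed base.
- pot_small: Smallest steel sauce pot, same make. Stands mouth-down on the draining mat. 34 mm tall, rim 44 mm across, tapering to 39 mm at the flat base on top (about 42 mm at half height). About 35 g. Origin: centre of its mouth, which is its underside as it stands; z up through the closed base.
- ramekin_large: Largest of the three white porcelain ramekins (straight wall with upright flutes, plain band at the rim, foot ring on the flat base). Stands mouth-down on the sheet pan, and stays there; its stack is built on its base. 46 mm tall, 92 mm across. 320 g. Origin: centre of its mouth, which is its underside as it stands; z up through the closed base.
- ramekin_middle: Middle white fluted ramekin. Stands mouth-down on the draining mat. 40 mm tall, 66 mm across, straight wall, flat base on top. About 130 g. Origin: centre of its mouth, which is its underside as it stands; z up through the closed base.
- ramekin_small: Smallest white fluted ramekin. Stands mouth-down on the draining mat. 30 mm tall, 47 mm across, straight wall, flat base on top. About 60 g. Origin: centre of its mouth, which is its underside as it stands; z up through the closed base.
- tray: Fixed aluminium sheet pan, 240 mm (its x) by 330 mm (its y), rim 24 mm high, floor 3 mm above the table. The two large vessels stand in it, one in each half of its length. Origin: centre of its underside. The other vessels start on a flat dark ribbed draining mat (280 mm square, fixed, 3 mm thick), on the other side of the table.
- squeeze_bottle: Bystander: yellow sauce squeeze bottle with a nozzle, 56 mm across, 178 mm tall. Origin: centre of its underside.
- salt_shaker: Bystander: glass salt shaker with a steel cap, 46 mm across, 85 mm tall. Origin: centre of its underside. (A fixed cardboard glove box, 120 x 235 x 70 mm, lies at the far edge of the table on the robot's right, beyond the work.)

How it is judged (in metres and radians):
At the end, for the whole second after the job is handed in: Steel: middle pot on the large, small on the middle; porcelain likewise. Each mouth-down, tilt under 0.1 rad, centred within 10 mm on the one below, its rim on that base (4 mm in height); both large ones within 20 mm of where they stood; all at rest (horizontal distance between pot_middle and pot_large below 0.01 m and z of pot_middle in the frame of pot_large between 0.058 and 0.066 m and horizontal distance between pot_small and pot_middle below 0.01 m and z of pot_small in the frame of pot_middle between 0.042 and 0.05 m and horizontal distance between ramekin_middle and ramekin_large below 0.01 m and z of ramekin_middle in the frame of ramekin_large between 0.042 and 0.05 m and horizontal distance between ramekin_small and ramekin_middle below 0.01 m and z of ramekin_small in the frame of ramekin_middle between 0.036 and 0.044 m and angle between each of pot_large, ramekin_large, pot_middle, pot_small, ramekin_middle, ramekin_small's own z axis and vertical below 0.1 rad and linear speed of each of pot_large, ramekin_large, pot_middle, pot_small, ramekin_middle, ramekin_small below 0.02 m/s and distance of each of pot_large, ramekin_large from where it was at the start of the episode below 0.02 m); the robot touches nothing.
It fails at once if a bystander (squeeze bottle or salt shaker) is pushed more than 20 mm or knocked over (distance of any of squeeze_bottle, salt_shaker from where it was at the start of the episode above 0.02 m or angle between any of squeeze_bottle, salt_shaker's own z axis and vertical above 0.3 rad).
It also fails if it takes over 120 s, if anything falls off the work surface, if the arm or the gripper's body presses on something with over 40 N, if the wrist force passes 120 N, or if a joint passes its speed limit or range.

## Working session

There is one attempt and no reset: what is moved stays moved. The work goes in short steps, each a Python script; the robot and the scene stay as the last script left them, time stands still between calls to the robot, and variables do not carry over. Pictures are saved under pics/ and viewed, about 12 in all and at most 16, crops included, and the job is handed in when it is done.

```bash
mkdir -p pics; python3 - <<'E'
from station import arm, grip, kinematics, eyes, ticket
import cv2
for n in ("scene","side"):
    im=eyes.snapshot(n); cv2.imwrite(f"pics/{n}0.png",im); print(n,eyes.camera_params(n))
print(eyes.camera_params("wrist"),arm.get_eef_rot(),arm.get_tool_pos(),arm.get_t())
E
```

```text
scene {'fx': 366.322830077537, 'fy': 366.322830077537, 'cx': 321.6675721990797, 'cy': 203.92183421844794, 'eye': array([1144.36300918,  -37.29207657,  738.05087108]), 'attitude': array([-1.88413505, -1.79755094,  0.63196117])}
side {'fx': 375.30141315367416, 'fy': 375.30141315367416, 'cx': 321.56690583441605, 'cy': 198.9541047085376, 'eye': array([561.92966274, 707.60451463, 563.44446401]), 'attitude': array([-0.06447413,  2.74634974, -1.43116315])}
{'fx': 336.38235458532654, 'fy': 336.38235458532654, 'cx': 319.26367826770803, 'cy': 196.0094880668382, 'mount': array([[-2.97650159e-04, -9.47525507e-01, -3.19680034e-01,
         8.17787992e+01],
       [ 9.99999833e-01, -4.40353287e-04,  3.74111139e-04,
         1.05612367e+00],
       [-4.95252000e-04, -3.19679869e-01,  9.47525480e-01,
        -1.42578874e+02],
       [ 0.00000000e+00,  0.00000000e+00,  0.00000000e+00,
         1.00000000e+00]])} [-4.45874318e-01 -3.10953092e+00  2.89144048e-03] [140.3262098  479.31288365 230.51630681] 0.1
```

View pics/scene0.png

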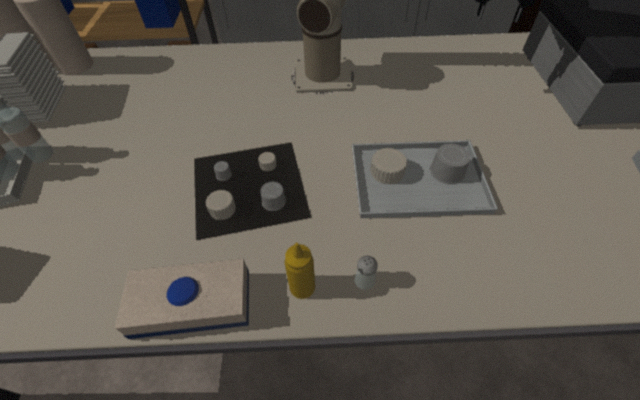

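View pics/side0.png

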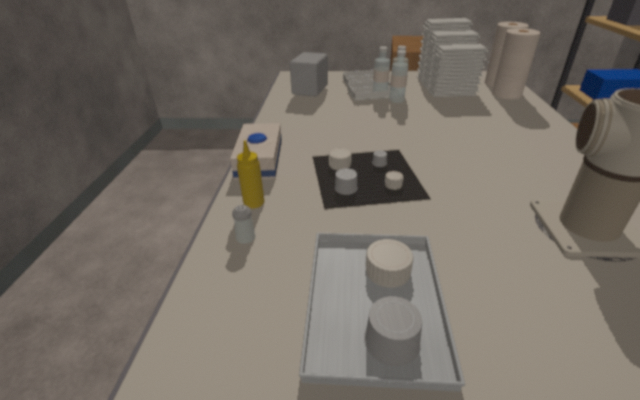

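```bash
cat > h.py <<'E'
from station import arm, grip, kinematics, eyes, ticket
import cv2, numpy as np
from scipy.spatial.transform import Rotation as R
def campose(n):
    p=eyes.camera_params(n)
    K=np.array([[p['fx'],0,p['cx']],[0,p['fy'],p['cy']],[0,0,1]])
    if n=='wrist':
        T=np.eye(4);T[:3,:3]=R.from_rotvec(arm.get_eef_rot()).as_matrix();T[:3,3]=arm.get_tool_pos()
        M=T@np.array(p['mount']); return K,M[:3,:3],M[:3,3]
    return K,R.from_rotvec(p['attitude']).as_matrix(),np.array(p['eye'])
def ray(cam,uv,z):
    K,A,e=cam; d=A@np.linalg.inv(K)@np.array([uv[0],uv[1],1.]); return e+d*(z-e[2])/d[2]
def proj(cam,P):
    K,A,e=cam; q=K@(A.T@(np.asarray(P,float)-e)); return q[:2]/q[2]
def down(th):  # tool down, tool x at yaw th
    return (R.from_euler('z',th)*R.from_euler('x',np.pi)).as_rotvec()
E
python3 - <<'E'
from h import *
S=campose('scene');D=campose('side')
for n,uv,vv,z in [('pm',(273,188),(346,175),49),('ps',(222,166),(380,156),37),('rm',(220,200),(340,156),43),('rs',(267,156),(394,178),33),
  ('pl',(455,153),(394,318),65),('rl',(390,158),(390,252),49),('bottle',(303,290),(253,200),0),('salt',(366,285),(246,238),0)]:
    print(n,ray(S,uv,z).round(),ray(D,vv,z).round())
for uv in [(355,143),(473,141),(492,209),(358,214)]: print('tray',ray(S,uv,24).round())
M=R.from_rotvec(arm.get_eef_rot()).as_matrix();print(M.round(2))
E
```

```text
pm [ 553. -144.   49.] [ 556. -139.   49.]
ps [ 459. -284.   37.] [ 458. -268.   37.]
rm [ 579. -272.   43.] [ 574. -255.   43.]
rs [ 424. -167.   33.] [ 428. -154.   33.]
pl [474. 326.  65.] [479. 322.  65.]
rl [466. 160.  49.] [468. 152.  49.]
bottle [804. -75.   0.] [799. -88.   0.]
salt [799.  62.   0.] [784.  64.   0.]
tray [377.  78.  24.]
tray [388. 411.  24.]
tray [628. 386.  24.]
tray [625.  61.  24.]
[[-0.96  0.28 -0.  ]
 [ 0.28  0.96 -0.  ]
 [-0.   -0.   -1.  ]]
```

```bash
cat > look.py <<'E'
from h import *
import pickle
def look(x,y,z,th,name):
    arm.move_to([x,y,z],down(th)); arm.hold(0.2)
    c=campose('wrist'); im=eyes.snapshot('wrist'); cv2.imwrite(f'pics/{name}.png',im); pickle.dump(c,open(f'pics/{name}.pkl','wb')); return c,im
E
python3 - <<'E'
from look import *
h=np.pi/2
for a in [(475,240,250,-h,'trayA'),(475,240,250,h,'trayB'),(505,-205,220,h,'matA'),(505,-205,220,-h,'matB')]:
    look(*a); print(arm.get_q().round(2),arm.get_tool_pos().round(1),arm.get_t())
t=np.vstack([np.hstack([cv2.imread(f'pics/{n}.png')[:, :] for n in p]) for p in (('trayA','trayB'),('matA','matB'))])
cv2.imwrite('pics/v1.png',cv2.resize(t,(800,500),interpolation=cv2.INTER_AREA))
E
```

```text
[ 0.47  0.3   0.13  1.4  -0.   -1.1 ] [474.8 240.3 250. ] 2.625
[ 0.47  0.3   0.13  1.4  -0.    2.04] [475. 240. 250.] 5.525
[-0.38  0.33  0.1   1.34  0.    1.19] [ 505.3 -204.2  220.1] 7.4167
[-0.39  0.33  0.1   1.34  0.   -1.96] [ 505. -205.  220.] 10.3167
```

View pics/v1.png

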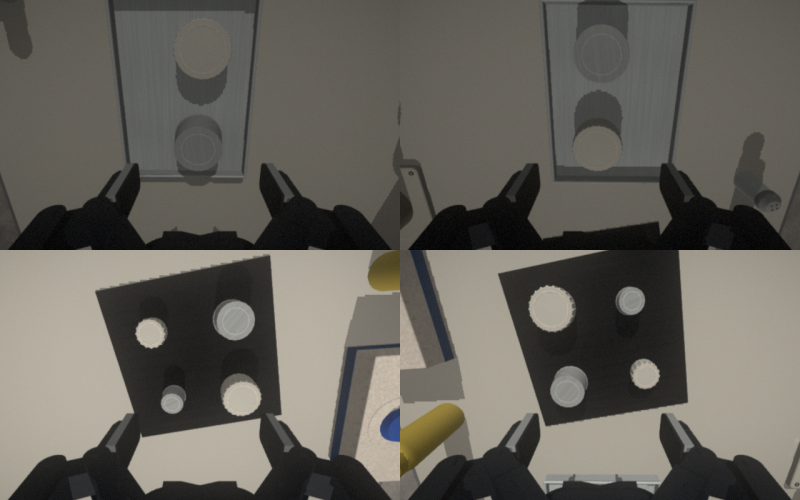

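```bash
cat > ov.py <<'E'
from look import *
TOP={'pm':(49,28),'ps':(37,19.5),'rm':(43,33),'rs':(33,23.5),'pl':(65,42),'rl':(49,46)}
BOT={'pm':31,'ps':22,'rm':33,'rs':23.5,'pl':47,'rl':46}
def overlay(im,cam,xy,z,r,k,uv,w,col=(0,255,0)):
    a=np.linspace(0,2*np.pi,60)
    p=np.array([proj(cam,[xy[0]+r*np.cos(t),xy[1]+r*np.sin(t),z]) for t in a])
    q=((p-(np.array(uv)-w/2)+.5)*k-.5)
    cv2.polylines(im,[np.int32(q*8)],True,col,1,cv2.LINE_AA,3)
def tile(name,xy,o,w=None,ko=200):
    cam=pickle.load(open(f'pics/{name}.pkl','rb')); im=cv2.imread(f'pics/{name}.png')
    z,r=TOP[o]; uv=proj(cam,[*xy,z]); uv=np.round(uv); w=w or 2*int(max(BOT[o],r)*336/300*1.35)//2*2
    P=cv2.copyMakeBorder(im,100,100,100,100,cv2.BORDER_CONSTANT); x0,y0=(uv-w/2+100).astype(int)
    c=P[y0:y0+w,x0:x0+w]; c=cv2.convertScaleAbs(c,alpha=1.3); k=ko/w; c=cv2.resize(c,(ko,ko),interpolation=cv2.INTER_CUBIC)
    overlay(c,cam,xy,z,r,k,uv,w); overlay(c,cam,xy,3,BOT[o],k,uv,w,(0,0,255)); cv2.putText(c,f'{o} {name}',(2,12),0,.4,(0,255,255),1)
    return c
E
cat > m.py <<'E'
from ov import *
px={('pl','trayA'):(317,238),('rl','trayA'):(323,77),('pl','trayB'):(322,86),('rl','trayB'):(315,237),
('rs','matA'):(242,133),('pm','matA'):(374,112),('ps','matA'):(275,246),('rm','matA'):(385,236),
('rm','matB'):(241,92),('ps','matB'):(369,81),('pm','matB'):(267,220),('rs','matB'):(392,198)}
est={}
for (o,n),uv in px.items():
    p=ray(pickle.load(open(f'pics/{n}.pkl','rb')),uv,TOP[o][0])[:2]; est.setdefault(o,[]).append(p)
for o in est: print(o,np.array(est[o]).round(1).tolist())
E
python3 - <<'E'
from m import *
rows=[]
ts=[tile(n,est[o][0] if n in('trayA','matA') else est[o][1],o) for (o,n) in px]
cv2.imwrite('pics/v2.png',np.vstack([np.hstack(ts[i:i+4]) for i in (0,4,8)]))
E
```

```text
pl [[478.1, 317.1], [478.4, 320.3]]
rl [[472.1, 154.0], [471.0, 158.9]]
rs [[431.1, -167.3], [430.5, -172.9]]
pm [[555.8, -146.0], [558.6, -155.0]]
ps [[458.8, -287.3], [460.3, -287.6]]
rm [[575.0, -272.5], [576.9, -278.2]]
```

View pics/v2.png

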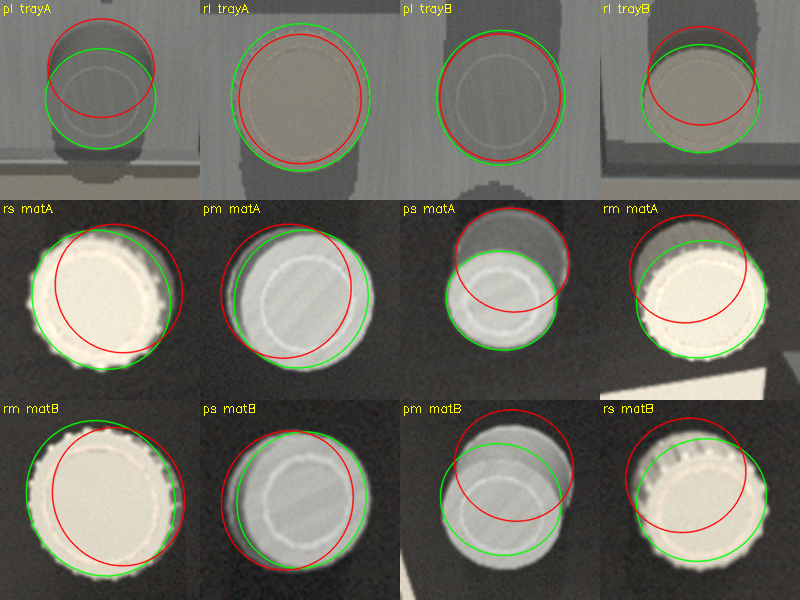

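```bash
python3 - <<'E'
s=open('m.py').read()
for a,b in [("'rs','matA'):(242,133)","'rs','matA'):(240.6,133)"),("(374,112)","(376.2,113.2)"),("(385,236)","(386.5,238)"),("(241,92)","(241.5,94)"),("(369,81)","(371,81)"),("(267,220)","(268,225.5)"),("(392,198)","(392.7,200.4)"),("'pl','trayA'):(317,238)","'pl','trayA'):(317,238.5)"),("(322,86)","(322.3,87)"),("(315,237)","(315,236.3)")]:
    assert a in s; s=s.replace(a,b)
open('m.py','w').write(s)
E
python3 - <<'E'
from m import *
mean={o:np.mean(est[o],0) for o in est}
ts=[tile(n,mean[o],o) for (o,n) in px]
cv2.imwrite('pics/v3.png',np.vstack([np.hstack(ts[i:i+4]) for i in (0,4,8)]))
E
```

```text
pl [[478.1, 317.7], [478.7, 319.4]]
rl [[472.1, 154.0], [471.0, 159.7]]
rs [[429.7, -167.3], [429.6, -170.3]]
pm [[557.9, -147.0], [557.9, -149.0]]
ps [[458.8, -287.3], [458.5, -287.6]]
rm [[576.7, -274.8], [576.6, -276.4]]
```

View pics/v3.png

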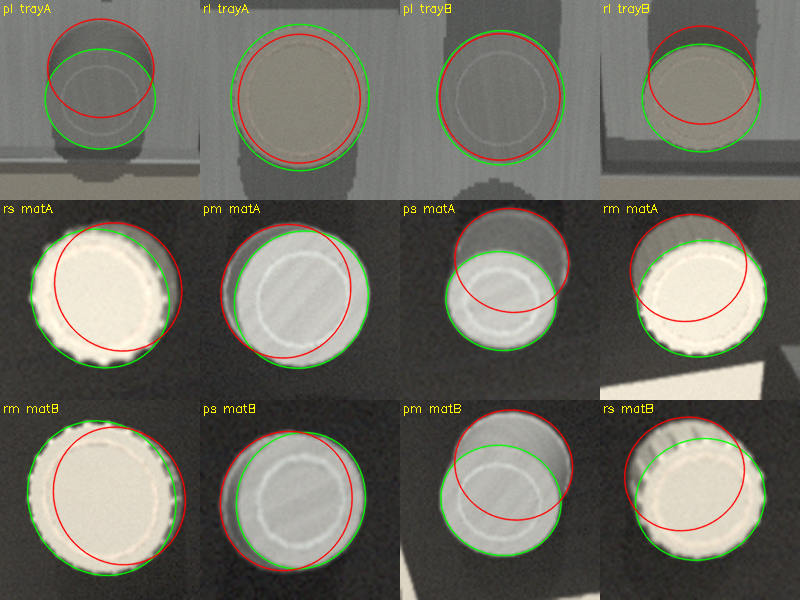

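```bash
cat > mv.py <<'E'
from ov import *
TH=np.pi/2; UP=225
POS={'pl':(478.4,318.6),'rl':(471.5,156.9),'rs':(429.6,-168.8),'pm':(557.9,-148.0),'ps':(458.6,-287.4),'rm':(576.7,-275.6)}
def pick(o,zp,op,F=40):
    x,y=POS[o]; grip(op); arm.move_to([x,y,UP],down(TH)); arm.line_to([x,y,70],150)
    hit=arm.line_to([x,y,zp],60,contact_N=6); grip(0,F)
    print('pick',o,'hit',hit,arm.get_tool_pos().round(1),'w',arm.get_grip_width(),arm.get_contact_force().round(1))
    zz=arm.get_tool_pos()[2]; arm.line_to([x,y,UP],120); print('lifted w',arm.get_grip_width(),arm.get_t()); return zz
def place(zp,xy,ztop,op):
    x,y=xy; arm.move_to([x,y,UP],down(TH)); z=zp+ztop-3
    arm.line_to([x,y,z+10],120); arm.hold(.2); hit=arm.line_to([x,y,z-4],15,contact_N=2)
    print('place hit',hit,'dz',arm.get_tool_pos()[2]-z,arm.get_tool_pos().round(1)); arm.hold(.2)
    grip(op); arm.hold(.2); arm.line_to([x,y,UP],100); print('t',arm.get_t())
E
python3 - <<'E'
from mv import *
z=pick('pm',4,82)
c=campose('wrist'); cv2.imwrite('pics/held.png',eyes.snapshot('wrist'))
side=eyes.snapshot('side'); cv2.imwrite('pics/heldside.png',side)
E
```

```text
pick pm hit False [ 559.  -148.1    5. ] w 57.10286882209651 [0.9 0.8 3.5]
lifted w 57.48187879451001 18.0583
```

```bash
python3 - <<'E'
from mv import *
place(4,POS['pl'],65,72)
look(478.4,318.6,250,TH,'chkpm')
# neutral view with model circles: middle on large
cam=pickle.load(open('pics/chkpm.pkl','rb')); im=cv2.imread('pics/chkpm.png')
TOP['x']=(111,28);BOT['x']=28
uv=np.round(proj(cam,[*POS['pl'],65])); print(uv)
w=200;x0,y0=(uv-w/2).astype(int); c=cv2.resize(im[y0:y0+w,x0:x0+w],(600,600),interpolation=cv2.INTER_CUBIC); c=cv2.convertScaleAbs(c,alpha=1.5)
overlay(c,cam,POS['pl'],65,42,3,uv,w); overlay(c,cam,POS['pl'],111,28,3,uv,w,(0,0,255)); overlay(c,cam,POS['pl'],65,31,3,uv,w,(255,0,0))
cv2.imwrite('pics/v4.png',c)
E
```

```text
place hit True dz 0.5389970039334031 [478.3 318.5  66.5]
t 24.5583
[319. 170.]
```

View pics/v4.png

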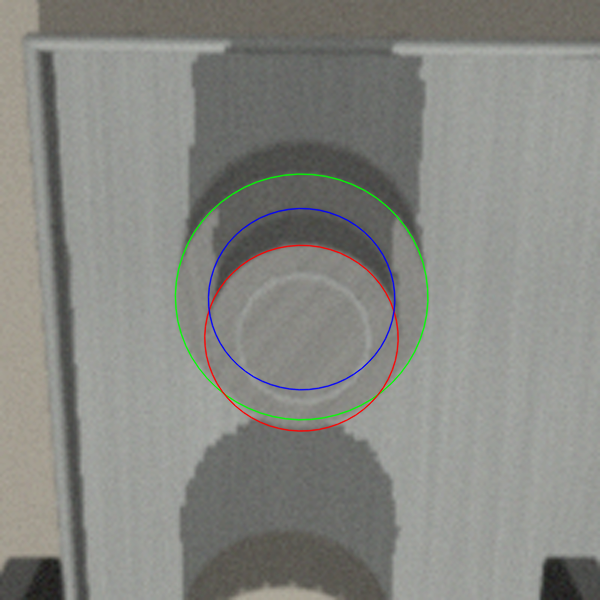

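```bash
python3 - <<'E'
from mv import *
pick('ps',2,68); place(2,POS['pl'],111,56)
z=pick('rm',3,84); place(3,POS['rl'],49,80)
def chk(base,layers,name,th):
    x,y=POS[base]; cam,im=look(x,y,260,th,name)
    uv=np.round(proj(cam,[x,y,80])); w=200
    x0,y0=np.maximum((uv-w/2).astype(int),0); uv=np.array([x0,y0])+w/2; c=cv2.resize(im[y0:y0+w,x0:x0+w],(400,400),interpolation=cv2.INTER_CUBIC); c=cv2.convertScaleAbs(c,alpha=1.3)
    for (z,r),col in zip(layers,[(0,255,0),(0,0,255),(255,0,0)]): overlay(c,cam,(x,y),z,r,2,uv,w,col)
    return c
a=chk('pl',[(65,42),(111,28),(145,19.5)],'c2p',TH); b=chk('rl',[(49,46),(89,33)],'c2r',TH)
cv2.imwrite('pics/v5.png',np.hstack([a,b])); print(arm.get_t())
E
```

```text
pick ps hit False [ 459.1 -287.6    2.7] w 39.53570874086593 [-0.1  0.2  3.4]
lifted w 39.98854103601347 32.2917
place hit True dz -0.1375322589233292 [478.2 318.5 109.9]
t 38.375
pick rm hit False [ 577.5 -275.9    3.8] w 64.95733803344245 [0.9 0.9 3.2]
lifted w 65.41590684439758 45.6917
place hit True dz 0.3423661414021666 [471.4 156.9  49.3]
t 52.325
54.2167
```

View pics/v5.png

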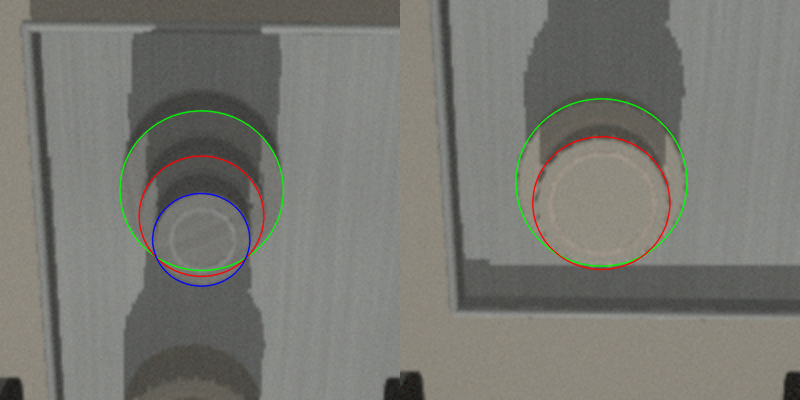

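```bash
python3 - <<'E'
from mv import *
pick('rs',1,70); place(1,POS['rl'],89,62)
L={'pl':[(65,42),(111,28),(145,19.5)],'rl':[(49,46),(89,33),(119,23.5)]}
cc=[]
cam,im=look(475,240,260,-TH,'fin')   # flipped view, both stacks
arm.move_to([300,-100,260],down(TH))
for cam,im in [(cam,im),(campose('side'),eyes.snapshot('side'))]:
  for b in ('pl','rl'):
    x,y=POS[b]; uv=np.round(proj(cam,[x,y,75])); w=130 if len(cc)<2 else 100; P=cv2.copyMakeBorder(im,100,100,100,100,cv2.BORDER_CONSTANT)
    x0,y0=(uv-w/2+100).astype(int); k=300/w; c=cv2.convertScaleAbs(cv2.resize(P[y0:y0+w,x0:x0+w],(300,300),interpolation=cv2.INTER_CUBIC),alpha=1.4)
    for (z,r),col in zip(L[b],[(0,255,0),(0,0,255),(255,0,0)]): overlay(c,cam,(x,y),z,r,k,uv,w,col)
    cc.append(c)
cv2.imwrite('pics/v6.png',np.vstack([np.hstack(cc[:2]),np.hstack(cc[2:])])); print(arm.get_t())
E
```

```text
pick rs hit False [ 430.1 -168.9    1.5] w 45.94329036109287 [0.4 0.8 3.9]
lifted w 45.81705176784545 60.5583
place hit True dz -0.2585026926986558 [471.5 156.9  86.7]
t 66.1333
70.9917
```

View pics/v6.png

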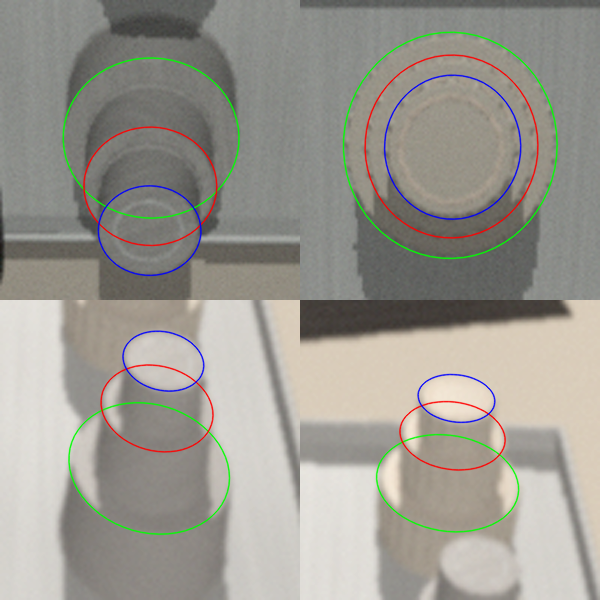

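```bash
python3 -c "
from h import *
print(arm.get_contact_force().round(1)); ticket.close_job(); print(arm.get_t())"
```

```text
[-0.1 -0.7  0. ]
the job is handed in; nothing more can be done
the job is handed in; nothing more can be done
```

Both stacks are built and the job was handed in at about 71 s. On the steel side the middle pot and then the small pot sit on the large one, and the porcelain ramekins are stacked the same way, all mouth-down. The large pot and large ramekin stayed in place, and the arm never went near the squeeze bottle or salt shaker.

- **Placing:** every set-down stopped on contact within 0.6 mm of the expected height.
- **Centring:** in the final wrist and side pictures, the predicted outlines for all six vessels matched to about 1–2 mm, and none looked tilted. The limit is 10 mm.
- **Disagreement:** my first two readings of the large ramekin's position along y differed by about 6 mm. I used their mean, and the later pictures matched it.
- **Not checked:** I took no separate picture of the bystanders at the end. The hand-in gives no verdict, so I can't confirm the result beyond these checks.

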